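# Set the rocking medallion aside

### The arm

A 6-joint arm with a two-finger parallel gripper is mounted at the origin on the work surface. World frame = base frame: x ahead of the robot, y to its left, z up, the work surface at z = 0. Lengths are in m, angles in rad, forces in N, time in s.
With the tool pointing down it reaches from about 0.425 to 0.95 m from the base axis. Payload 3.5 kg.
Tool frame: the origin (TCP) lies midway between the tips of the shut fingers; the grasp point (between the pads) lies 19 mm behind it; z points along the fingers, y is the line along which they close (so a half turn about z gives the same grasp; the last joint's range is limited). The gripper opens to 85 mm and grips with 20 to 120 N. Pads are 22 mm wide; open, the fingers measure 114 mm over their backs; the gripper's body (76 mm by 85 mm) begins 54 mm behind the grasp point. The pads swing forward as they close: fully open they stand 13 mm farther back than shut.
Start: joints at [1.059, 0.286, 1.577, -0, 1.279, -0.15], TCP at [0.239, 0.631, 0.231] pointing down, gripper open.
Joint ranges: [-2.77, 2.77], [-0.9, 2.22], [0.21, 2.48], [-1.53, 4.67], [0.24, 2.81], [-2.84, 2.84]. Speed limits (rad/s): [2.79, 2.79, 3.14, 3.14, 3.14, 3.14].

### API

Orientations are given as a unit quaternion [w, x, y, z].
In Python, from bench import manip gives the robot as it stands.
- The arm moves only by the tool drive_tool, never from a script. Its argument "targets" is a list of rows, each a list of 6 numbers: the shift along the tool's x, y, z in mm, then the turn, a rotation vector about the tool's x, y, z in degrees. In form: [[dx, dy, dz, ax, ay, az], ...]. A call has 1 to 10 rows; each row is the pose to reach, as a shift and turn from the pose commanded when the call began, along the tool's axes at that moment; what a row does not reach only later rows make up. A row lasts 1/10 s, in which the tool goes at most 50 mm and 8.59 degrees, less where a joint would pass 70% of its speed; a pose out of reach is approached as far as the arm can. A call with a gripper value outside its range is refused whole. "hand" is the finger opening in mm, from 0 to 85.4, set as the call begins (left out, the last holds). The fingers move at their own pace and stop on an object; the grip force is fixed at half the most. Time passes only in rows, so rows that repeat a pose let the fingers close. It gives the time, the measured TCP pose, the force, the opening and the grip force at its end, in the units of the state.
- manip.read_state(): the state, without advancing time (a new reading comes with each control period).
- manip.snapshot(name): name is "scene" or "top"; returns (picture, depth): 420x560x3 uint8, red, green, blue; 420x560 float32, m along the optical axis (not along the pixel's ray), 0 where there is no reading.
- manip.get_calibration(name): a dict with "K" (3x3 intrinsics, pixels), "position" and "rotation" of the camera in the world. Camera axes: x right, y down, z forward; pixel columns grow to the right and rows downward; lengths in m; the calibration is good to about 2 mm. A picture is of the moment at which its call begins. get_calibration takes no time and is no camera call.
- manip.hand_in(): hands the job in; it is judged then, once.
Trained networks look in the newest picture that a camera, given by its name, has taken for a name from the list of things; names that differ only in an ending like _2 or _b are one class to them, and where a whole thing is asked for, a point or a joint stands for the part that bears it (a point fixed in the world has none). Each returns a list of dicts, best first, with "conf" (0 to 1); they miss things now and then, are a little off and sometimes report something else, mostly with a low value. They report only what shows in the picture. A call takes as long as a camera call. They do not tell look-alikes from the thing itself.
- manip.find_in(camera, name): "rect" ([left, top, width, height] in pixels, round what is visible of it).
- manip.masks_of(camera, name): "pixels" (420x560 bool, what is visible of it) and "rect" ([left, top, width, height] in pixels, round what is visible of it).
- manip.place_of(camera, name): "pixel" ([column, row] in pixels: a listed point, or the origin of a listed thing).
The state is a dict: "time_s": time; "joints": joint angles; "dq": joint speeds; "tau": joint torques, N m; "eef_pos": TCP position; "ee_rot": TCP orientation; "force": force on the tool from outside, world axes, zero at the start; "moment": the same for the moment, N m; "finger_gap": opening from 0.0 (shut) to 1.0 (fully open); "gripper_force": force on a finger pad.
Only numpy, scipy, OpenCV 4.12 (cv2) and the standard library are available. Lean on these libraries where they do the work, as an engineer would, in place of code of your own. Each camera call takes 0.05 s, during which the arm holds its last target. There are 200 camera calls.

### The job

One of the two bronze paperweight medallions on the bench is bent across the middle and rocks. Press its lifted rim down until it rocks over onto that side, let it go, then pick it up and set it down (do not drop it) flat, knob up, in the middle of the square pewter tray. Leave the steady medallion where it stands.

Things in the scene. Friction and masses are not known exactly. Their poses are not given: they have to be found in the camera images.
- bent_medallion: Rocking bronze medallion, about 0.5 kg: disc 90 mm wide, 8 mm thick; central round knob 22 mm wide, its top 42 mm above the underside. Dark crease 8 mm from the knob's axis, parallel to y; beyond it the disc bends up 10 degrees to a scuffed rim at +x, about 6 mm clear of the bench. Rests level on its flat part. Origin: underside, under the knob; z up the knob, x to the scuffed rim.
- bent_rim (a point): Where to press bent_medallion: on the bent part's upper face, 34 mm from the knob's axis along +x, 12 mm above the bench at rest and 8 mm when fully rocked over. A push of 2 to 3 N down rocks the whole medallion 10 degrees about the crease until the bent part lies on the bench; let go, it falls back.
- flat_medallion: The steady medallion, a bystander: same bronze, size and knob, but its disc is flat, with no crease and no scuff. Origin: centre of the underside, z up along the knob.
- tray: Square pewter tray, fixed to the bench, 180 mm by 180 mm outside, walls 4 mm thick and 14 mm high above the bench, inner floor 4 mm above the bench. Origin: centre of the underside, x and y along its sides.
Things that resemble listed ones, but are neither listed nor needed, are in the scene too. What is shaped like the bent_medallion but pink is not meant.

How it is judged:
By the outcome, as a careful person would: the job done as asked, in the order asked, and still so for the second after the job is handed in, with the robot touching nothing.
It also fails if it takes over 46 s, if anything falls off the work surface, if the arm or the gripper's body presses on something with over 40 N, if the wrist force passes 120 N, or if a joint passes its speed limit or range.

## Working session

There is one attempt and no reset: what is moved stays moved. The work goes in short steps, Python scripts to look and compute and a tool call to move; the robot and the scene stay as the last step left them, time stands still between calls to the robot, and variables do not carry over. Pictures are saved under pics/ and viewed, at most 10 in all, crops included, and the job is handed in when it is done.

Besides the shell and the picture viewer there is one more tool, called after "Emit:" as name([rows], argument=value, ...), one row to a line, values as JSON. drive_tool: Moves the arm, as the interface text tells. Its arguments: {"type":"object","properties":{"targets":{"type":"array"},"hand":{"type":"number"}},"required":["targets"]}

```bash
mkdir -p pics; cat > h.py <<'E'
import numpy as np, cv2
from bench import manip
def world(cam,px,depth=None,z=None):
    c=manip.get_calibration(cam);K=np.array(c["K"]);R=np.array(c["rotation"]);p=np.array(c["position"])
    if R.shape==(4,):
        from scipy.spatial.transform import Rotation as Ro
        R=Ro.from_quat(np.r_[R[1:],R[0]]).as_matrix()
    r=R@np.linalg.solve(K,[px[0],px[1],1.0])
    s=depth if depth is not None else (z-p[2])/r[2]
    return p+s*r
E
python3 - <<'E'
from h import *
for cam in("top","scene"):
    im,d=manip.snapshot(cam); cv2.imwrite(f"pics/{cam}0.png",im[:,:,::-1]); np.save(f"{cam}_d.npy",d)
    for n in("bent_medallion","bent_rim","flat_medallion","tray"):
        for f in manip.place_of(cam,n)[:4]:
            u=f["pixel"]; print(cam,n,round(f["conf"],2),np.round(u,1),np.round(world(cam,u,z=0.012 if n=="bent_rim" else 0),3))
E
```

```text
top bent_medallion 0.91 [272.5 211.4] [0.526 0.054 0.   ]
top bent_medallion 0.81 [278.4 280.7] [0.382 0.038 0.   ]
top bent_medallion 0.7 [185.6 280.2] [0.379 0.231 0.   ]
top bent_medallion 0.6 [295.  144.3] [0.675 0.009 0.   ]
top bent_rim 0.95 [193.4 290.7] [0.358 0.211 0.012]
top bent_rim 0.94 [295.1 126.7] [0.711 0.009 0.012]
top bent_rim 0.76 [266.9 271.1] [0.401 0.062 0.012]
top bent_rim 0.74 [289.8 216.8] [0.514 0.017 0.012]
top flat_medallion 0.7 [178.5 201.8] [0.543 0.256 0.   ]
top tray 0.65 [404.5 216.3] [ 0.521 -0.223  0.   ]
scene bent_medallion 0.94 [276.6 283.6] [0.68  0.015 0.   ]
scene bent_medallion 0.85 [289.8 226.9] [0.526 0.056 0.   ]
scene bent_medallion 0.83 [271.7 188.2] [0.388 0.031 0.   ]
scene bent_medallion 0.58 [357.5 179. ] [0.374 0.23  0.   ]
scene bent_rim 0.96 [279.  293.2] [0.714 0.016 0.012]
scene bent_rim 0.95 [345.6 175.4] [0.373 0.201 0.012]
scene bent_rim 0.83 [273.3 218.5] [0.51  0.024 0.012]
scene bent_rim 0.76 [289.6 189.4] [0.413 0.069 0.012]
scene flat_medallion 0.64 [390.5 228. ] [0.551 0.258 0.   ]
scene tray 0.81 [148.3 236.3] [ 0.525 -0.228  0.   ]
```

View pics/top0.png

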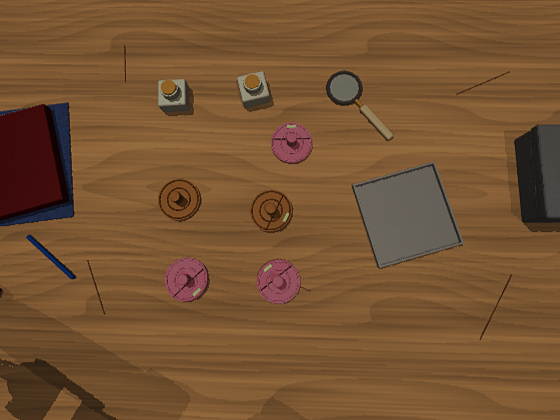

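View pics/scene0.png

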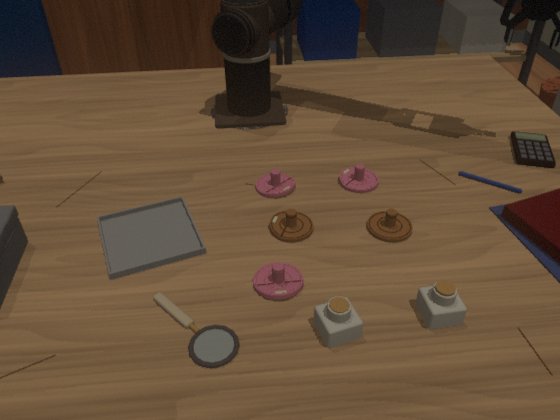

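Candidates (top image): bronze with crease and scuff (272,211), plain bronze (179,200), and pink creased ones at (292,144), (187,280) and (279,281). I choose (272,211), which is bronze with a dark crease and a pale scuff at (286,217). The tray is at (407,216). Next I check this in a close crop and measure.

```bash
python3 - <<'E'
from h import *
from scipy.spatial.transform import Rotation as Ro
im=cv2.imread("pics/top0.png"); d=np.load("top_d.npy")
cv2.imwrite("pics/crop.png",cv2.resize(im[180:245,235:310],None,fx=8,fy=8,interpolation=cv2.INTER_CUBIC))
best=[]
for cam in("top","scene"):
    manip.snapshot(cam)
    dd=np.load(f"{cam}_d.npy")
    for n in("bent_medallion","tray"):
        for f in manip.masks_of(cam,n):
            m=f["pixels"]; v,u=np.nonzero(m&(dd>0)); 
            P=np.array([world(cam,(a,b),dd[b,a]) for a,b in zip(u,v)])
            c=P[:,:2].mean(0)
            if n=="tray":
                r=cv2.minAreaRect(P[:,:2].astype(np.float32)*1000); print(cam,n,round(f["conf"],2),np.round(r[0]),np.round(r[1]),round(r[2],1))
            elif np.hypot(*(c-[.526,.05]))<.03:
                k=P[P[:,2]>.034]; print(cam,n,"mean",np.round(c,4),"knobtop",len(k),np.round(np.median(k,0),4),np.round((k.min(0)+k.max(0))/2,4))
                r=cv2.minEnclosingCircle((P[:,:2]*1000).astype(np.float32)); print("circle",np.round(r[0],1),round(r[1],1))
                I=cv2.imread(f"pics/{cam}0.png").astype(int); 
                s=I[v,u].min(1); w=s>np.percentile(s,97); print("scuff",np.round(P[w].mean(0),4),np.round(P[w].std(0),4))
s=manip.read_state(); print(s["eef_pos"],Ro.from_quat(np.r_[s["ee_rot"][1:],s["ee_rot"][0]]).as_matrix().round(3),s["time_s"])
E
```

```text
Traceback (most recent call last):
  File "h.py", line 4, in world
    c=manip.get_calibration(cam);K=np.array(c["K"]);R=np.array(c["rotation"]);p=np.array(c["position"])
ValueError: time passes only in moves, steps and waits
```

View pics/crop.png

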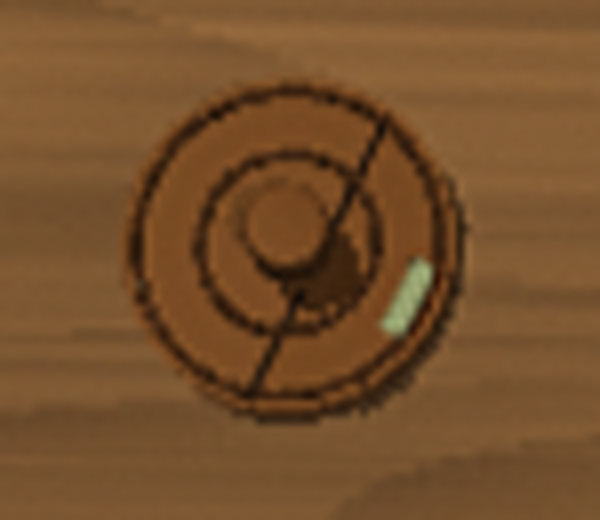

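The crop confirms bronze with a crease running from (283,195) to (267,229) and a pale scuff at (286,217). The script failed because it made too many calibration calls, so I'll cache the calibration.

```bash
cat > h.py <<'E'
import numpy as np, cv2, functools
from bench import manip
from scipy.spatial.transform import Rotation as Ro
@functools.cache
def cal(cam):
    c=manip.get_calibration(cam);R=np.array(c["rotation"])
    if R.size==4: R=Ro.from_quat(np.r_[R[1:],R[0]]).as_matrix()
    return np.array(c["K"]),R,np.array(c["position"])
def world(cam,px,depth=None,z=None):
    K,R,p=cal(cam); r=R@np.linalg.solve(K,[px[0],px[1],1.0])
    return p+(depth if depth is not None else (z-p[2])/r[2])*r
E
cat > m.py <<'E'
from h import *
for cam in("top","scene"):
    im,dd=manip.snapshot(cam)
    for n in("bent_medallion","tray"):
        for f in manip.masks_of(cam,n):
            m=f["pixels"]; v,u=np.nonzero(m&(dd>0)); 
            P=np.array([world(cam,(a,b),dd[b,a]) for a,b in zip(u,v)])
            c=P[:,:2].mean(0)
            if n=="tray":
                r=cv2.minAreaRect(P[:,:2].astype(np.float32)*1000); print(cam,n,round(f["conf"],2),np.round(r[0]),np.round(r[1]),round(r[2],1))
            elif np.hypot(*(c-[.526,.05]))<.03:
                k=P[P[:,2]>.034]; print(cam,n,"mean",np.round(c,4),"knobtop",len(k),np.round(np.median(k,0),4),np.round((k.min(0)+k.max(0))/2,4))
                r=cv2.minEnclosingCircle((P[:,:2]*1000).astype(np.float32)); print("circle",np.round(r[0],1),round(r[1],1))
                s=im[v,u].min(1); w=s>np.percentile(s,97); print("scuff",np.round(P[w].mean(0),4),np.round(P[w].std(0),4))
E
python3 - <<'E'
import m
from h import *
a=world("top",(283.25,194.75),z=.008);b=world("top",(266.6,229),z=.008);s=world("top",(285.9,217.1),z=.013);k=world("top",(270.6,208),z=.042)
print("crease",a,b,"scuff",s,"knob",k,"crease dir",np.degrees(np.arctan2(*(b-a)[[1,0]])))
s=manip.read_state(); print(s["eef_pos"],Ro.from_quat(np.r_[s["ee_rot"][1:],s["ee_rot"][0]]).as_matrix().round(3),s["time_s"],s["force"])
E
```

```text
top bent_medallion mean [0.5268 0.0566] knobtop 96 [0.5273 0.0574 0.0418] [0.5276 0.0578 0.0406]
circle [527.8  57. ] 44.5
scuff [0.5155 0.0266 0.0131] [0.0107 0.0034 0.0016]
top tray 0.79 [ 526. -225.] [181. 182.] 17.0
scene bent_medallion mean [0.5367 0.057 ] knobtop 91 [0.5329 0.0571 0.0417] [0.5289 0.0578 0.0396]
circle [527.8  58. ] 47.2
scuff [0.514  0.0386 0.0138] [0.0082 0.0261 0.0057]
scene tray 0.6 [ 516. -225.] [206. 183.] 17.1
crease [0.56129738 0.03200685 0.008     ] [0.48792614 0.06523357 0.008     ] scuff [0.51309326 0.02540105 0.013     ] knob [0.5271428  0.05638892 0.042     ] crease dir 155.6362456404467
[0.23889974 0.63130646 0.23136962] [[-0.935  0.354  0.   ]
 [ 0.354  0.935  0.   ]
 [ 0.     0.    -1.   ]] 0.9 [0.03711303 0.61032633 0.08650784]
```

Emit:
drive_tool([
  [-471,-470,60,0,0,93.7],
  [-471,-470,60,0,0,93.7],
  [-471,-470,60,0,0,93.7],
  [-471,-470,60,0,0,93.7],
  [-471,-470,60,0,0,93.7],
  [-471,-470,60,0,0,93.7],
  [-471,-470,60,0,0,93.7],
  [-471,-470,60,0,0,93.7],
  [-471,-470,60,0,0,93.7],
  [-471,-470,60,0,0,93.7],
], hand=0)

```text
time_s: 1.9
eef_pos: [0.4446, 0.1757, 0.1868]
ee_rot: [0.0, 0.804, 0.595, 0.001]
force: [1.3, 0.2, -0.1]
finger_gap: -0.001
gripper_force: 0.0
```

```bash
cat > g.py <<'E'
# python3 g.py x y z yaw_deg(of tool x): prints the drive row needed
import sys
from h import *
def row(x,y,z,yaw):
    s=manip.read_state(); R=Ro.from_quat(np.r_[s["ee_rot"][1:],s["ee_rot"][0]]).as_matrix(); c,n=np.cos(np.radians(yaw)),np.sin(np.radians(yaw))
    G=np.array([[c,n,0],[n,-c,0],[0,0,-1]])
    print("row",np.round(R.T@(np.array([x,y,z])-s["eef_pos"])*1000,1),np.round(np.degrees(Ro.from_matrix(R.T@G).as_rotvec()),1),"tcp",np.round(s["eef_pos"],4),"t",s["time_s"],"F",np.round(s["force"],1),"gap",round(s["finger_gap"],3),"gf",np.round(s["gripper_force"],1))
if len(sys.argv)>4: row(*map(float,sys.argv[1:5]))
E
python3 g.py .513 .0251 .06 65.6
```

```text
row [-124.1  109.3  126.8] [ 0.1 -0.   7.4] tcp [0.4446 0.1757 0.1868] t 1.9 F [ 1.3  0.2 -0.1] gap -0.001 gf 0.0
```

Emit:
drive_tool([
  [-124,109,60,0,0,7.4],
  [-124,109,60,0,0,7.4],
  [-124,109,60,0,0,7.4],
  [-124,109,60,0,0,7.4],
  [-124,109,125,0,0,7.4],
  [-124,109,125,0,0,7.4],
  [-124,109,125,0,0,7.4],
  [-124,109,125,0,0,7.4],
])

```text
time_s: 2.7
eef_pos: [0.5134, 0.0274, 0.062]
ee_rot: [0.0, 0.839, 0.544, 0.0]
force: [0.1, -0.2, 0.6]
finger_gap: 0.0
gripper_force: 0.0
```

```bash
python3 g.py .513 .0251 .016 65.6
```

```text
row [-2.3  0.6 46. ] [ 0.  -0.   0.3] tcp [0.5134 0.0274 0.062 ] t 2.7 F [ 0.1 -0.2  0.6] gap 0.0 gf 0.0
```

Emit:
drive_tool([
  [-2.3,0.6,15,0,0,0],
  [-2.3,0.6,30,0,0,0],
  [-2.3,0.6,38,0,0,0],
  [-2.3,0.6,44,0,0,0],
  [-2.3,0.6,46,0,0,0],
  [-2.3,0.6,46,0,0,0],
])

```text
time_s: 3.3
eef_pos: [0.5129, 0.0252, 0.0159]
ee_rot: [0.0, 0.839, 0.544, 0.0]
force: [0.6, 0.4, -0.4]
finger_gap: 0.0
gripper_force: 0.0
```

Emit:
drive_tool([
  [0,0,1,0,0,0],
  [0,0,2,0,0,0],
  [0,0,3,0,0,0],
  [0,0,4,0,0,0],
  [0,0,5,0,0,0],
  [0,0,5,0,0,0],
])

```text
time_s: 3.9
eef_pos: [0.5127, 0.025, 0.0105]
ee_rot: [0.0, 0.839, 0.544, 0.0]
force: [-0.3, -1.1, 1.8]
finger_gap: -0.001
gripper_force: 0.8
```

Emit:
drive_tool([
  [0,0,0.5,0,0,0],
  [0,0,1,0,0,0],
  [0,0,1.5,0,0,0],
  [0,0,2,0,0,0],
  [0,0,2.5,0,0,0],
  [0,0,2.5,0,0,0],
  [0,0,2.5,0,0,0],
])

```text
time_s: 4.6
eef_pos: [0.5126, 0.0251, 0.0081]
ee_rot: [0.0, 0.839, 0.544, -0.0]
force: [-1.1, -1.6, 2.5]
finger_gap: -0.005
gripper_force: 1.8
```

Emit:
drive_tool([
  [0,0,0.5,0,0,0],
  [0,0,0.8,0,0,0],
  [0,0,0.8,0,0,0],
  [0,0,0.8,0,0,0],
])

```text
time_s: 5.0
eef_pos: [0.5126, 0.0251, 0.008]
ee_rot: [-0.0, 0.839, 0.544, -0.0]
force: [-2.6, -1.5, 9.2]
finger_gap: 0.001
gripper_force: 4.5
```

```bash
python3 - <<'E'
from h import *
o=[]
for cam in("top","scene"):
    im,dd=manip.snapshot(cam); c=im[175:250,230:315] if cam=="top" else im[185:260,245:335]
    o.append(cv2.resize(c,(390,340),interpolation=cv2.INTER_CUBIC)[:,:,::-1])
cv2.imwrite("pics/press.png",np.hstack(o))
print(manip.read_state()["force"],manip.read_state()["eef_pos"])
E
```

```text
[-3.65231183 -1.73739762  9.07154567] [0.51256958 0.02507374 0.00804366]
```

View pics/press.png

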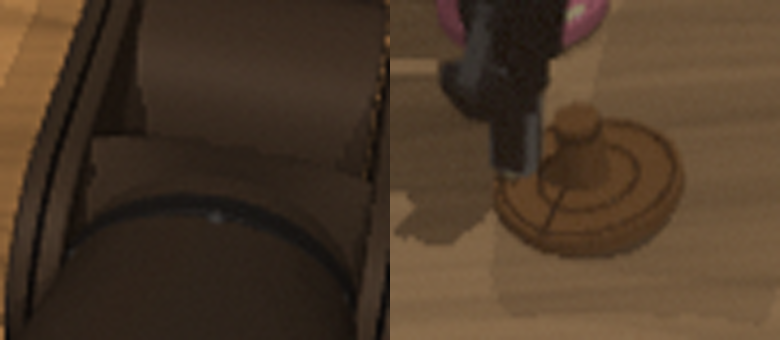

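The scene crop shows the fingertip on the rim and the far side lifted. The force jumped at 8 mm, so the medallion is fully rocked over. Next I let it go gently.

Emit:
drive_tool([
  [0,0,-1,0,0,0],
  [0,0,-2,0,0,0],
  [0,0,-3,0,0,0],
  [0,0,-4,0,0,0],
  [0,0,-6,0,0,0],
  [0,0,-12,0,0,0],
  [0,0,-40,0,0,0],
  [0,0,-80,0,0,0],
  [0,0,-110,0,0,0],
  [0,0,-110,0,0,0],
])

```text
time_s: 6.1
eef_pos: [0.5158, 0.0247, 0.1225]
ee_rot: [0.003, 0.839, 0.544, 0.004]
force: [0.6, 1.2, -0.1]
finger_gap: -0.004
gripper_force: 0.0
```

Emit:
drive_tool([
  [-50,0,0,0,0,0],
  [-100,0,0,0,0,0],
  [-150,0,-30,0,0,0],
  [-200,0,-60,0,0,0],
  [-200,0,-60,0,0,0],
  [-200,0,-60,0,0,0],
], hand=60)

```text
time_s: 6.7
eef_pos: [0.4306, -0.1594, 0.1781]
ee_rot: [0.001, 0.84, 0.543, 0.0]
force: [-0.9, 0.2, -0.1]
finger_gap: 0.704
gripper_force: 0.0
```

```bash
python3 -c "import m"; python3 g.py .5275 .057 .1 65.6
```

```text
top bent_medallion mean [0.5273 0.0571] knobtop 94 [0.5273 0.0574 0.0421] [0.5276 0.0578 0.0402]
circle [529.3  55.7] 47.2
scuff [0.5164 0.024  0.0113] [0.0086 0.0066 0.0056]
top tray 0.9 [ 545. -176.] [144. 281.] 48.7
scene bent_medallion mean [0.5364 0.0569] knobtop 89 [0.5325 0.0573 0.0417] [0.5288 0.058  0.0398]
circle [529.8  58.9] 46.3
scuff [0.514  0.0308 0.0171] [0.0072 0.011  0.0093]
scene tray 0.98 [ 516. -226.] [207. 187.] 17.0
row [234.1   2.1  75.9] [-0.2 -0.   0.4] tcp [ 0.4306 -0.1561  0.1757] t 7.0 F [-0.1  0.3 -0.6] gap 0.702 gf 0.0
```

It has fallen back and hasn't moved. Next I go above the knob.

Emit:
drive_tool([
  [50,0,0,0,0,0],
  [100,0,20,0,0,0],
  [150,1,40,0,0,0],
  [195,2,60,0,0,0],
  [225,2,76,0,0,0],
  [234,2,76,0,0,0],
  [234,2,76,0,0,0],
  [234,2,76,0,0,0],
  [234,2,76,0,0,0],
])

```text
time_s: 7.9
eef_pos: [0.5284, 0.0545, 0.1019]
ee_rot: [0.001, 0.839, 0.544, 0.0]
force: [0.9, -0.6, -0.5]
finger_gap: 0.703
gripper_force: 0.0
```

```bash
python3 g.py .5275 .0573 .016 65.6
```

```text
row [ 2.2 -2.1 85.9] [ 0.1 -0.   0.3] tcp [0.5284 0.0545 0.1019] t 7.9 F [ 0.9 -0.6 -0.5] gap 0.703 gf 0.0
```

Emit:
drive_tool([
  [1,-1,20,0,0,0],
  [1,-1,34,0,0,0],
  [1,-1,34,0,0,0],
  [1,-1,34,0,0,0],
])

```text
time_s: 8.3
eef_pos: [0.5275, 0.0561, 0.0671]
ee_rot: [-0.0, 0.839, 0.544, -0.0]
force: [0.4, -0.6, -0.7]
finger_gap: 0.698
gripper_force: 0.0
```

```bash
python3 g.py .5275 .0573 .016 65.6
```

```text
row [ 1.1 -0.5 51.1] [-0.   0.   0.3] tcp [0.5275 0.0561 0.0671] t 8.3 F [ 0.4 -0.6 -0.7] gap 0.698 gf 0.0
```

Emit:
drive_tool([
  [1.1,-0.5,20,0,0,0.3],
  [1.1,-0.5,35,0,0,0.3],
  [1.1,-0.5,45,0,0,0.3],
  [1.1,-0.5,51,0,0,0.3],
  [1.1,-0.5,51,0,0,0.3],
  [1.1,-0.5,51,0,0,0.3],
])

```text
time_s: 8.9
eef_pos: [0.528, 0.0579, 0.0164]
ee_rot: [0.0, 0.84, 0.542, 0.0]
force: [-0.4, 0.3, -0.8]
finger_gap: 0.705
gripper_force: 0.0
```

Emit:
drive_tool([
  [0,0,0,0,0,0],
  [0,0,0,0,0,0],
  [0,0,0,0,0,0],
  [0,0,0,0,0,0],
  [0,0,0,0,0,0],
  [0,0,0,0,0,0],
  [0,0,0,0,0,0],
  [0,0,0,0,0,0],
], hand=10)

```text
time_s: 9.7
eef_pos: [0.5278, 0.058, 0.0169]
ee_rot: [-0.0, 0.84, 0.542, 0.0]
force: [-1.9, 0.1, 6.0]
finger_gap: 0.238
gripper_force: 58.7
```

Emit:
drive_tool([
  [0,0,-5,0,0,0],
  [0,0,-20,0,0,0],
  [0,0,-45,0,0,0],
  [0,0,-65,0,0,0],
  [0,0,-75,0,0,0],
  [0,0,-75,0,0,0],
  [0,0,-75,0,0,0],
])

```text
time_s: 10.4
eef_pos: [0.5269, 0.0579, 0.0904]
ee_rot: [-0.0, 0.84, 0.542, -0.001]
force: [0.1, 0.1, -5.3]
finger_gap: 0.235
gripper_force: 59.1
```

```bash
python3 g.py .525 -.225 .085 65.6; python3 - <<'E'
from h import *
o=[]
for cam in("scene",):
    im,dd=manip.snapshot(cam); cv2.imwrite("pics/lift.png",cv2.resize(im[120:290,80:340],(780,510),interpolation=cv2.INTER_CUBIC)[:,:,::-1])
E
```

```text
row [-258.5  115.     5.4] [-0.1  0.   0. ] tcp [0.5269 0.0579 0.0904] t 10.4 F [ 0.1  0.1 -5.3] gap 0.235 gf 59.1
```

View pics/lift.png

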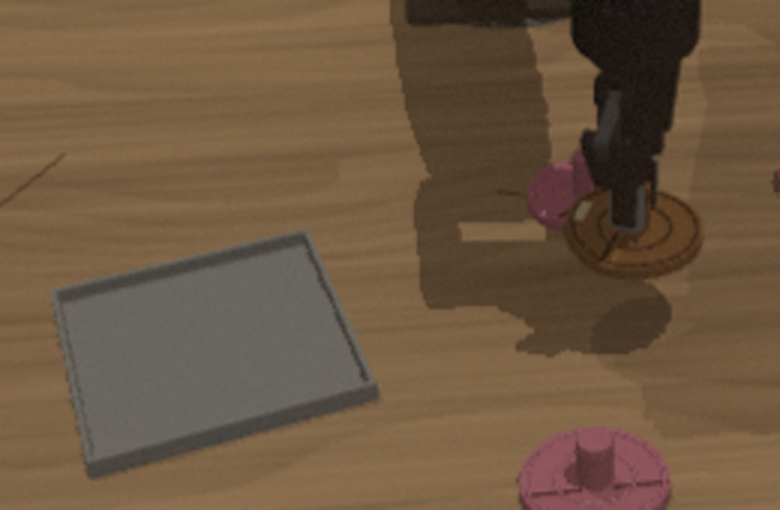

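The medallion is gripped, level and clear of the bench, at crop pixel (635,230). The tray, at crop (215,350), is empty. Next I carry it over.

Emit:
drive_tool([
  [-13,6,0,0,0,0],
  [-40,18,0,0,0,0],
  [-75,33,0,0,0,0],
  [-110,49,0,0,0,0],
  [-145,65,0,0,0,0],
  [-180,80,0,0,0,0],
  [-212,94,0,0,0,0],
  [-238,106,0,0,0,0],
  [-253,113,3,0,0,0],
  [-258.5,115,5,0,0,0],
])

```text
time_s: 11.45
eef_pos: [0.5251, -0.2267, 0.0851]
ee_rot: [-0.001, 0.841, 0.541, -0.0]
force: [-0.3, 0.2, -4.9]
finger_gap: 0.234
gripper_force: 59.1
```

Emit:
drive_tool([
  [0,0,0,0,0,0],
  [0,0,10,0,0,0],
  [0,0,25,0,0,0],
  [0,0,35,0,0,0],
  [0,0,40,0,0,0],
  [0,0,40,0,0,0],
  [0,0,40,0,0,0],
])

```text
time_s: 12.15
eef_pos: [0.526, -0.2249, 0.0461]
ee_rot: [0.0, 0.84, 0.542, 0.0]
force: [0.7, 0.1, -5.1]
finger_gap: 0.233
gripper_force: 59.2
```

```bash
python3 g.py .525 -.225 .0235 65.6
```

```text
row [-0.5 -0.8 22.6] [0. 0. 0.] tcp [ 0.526  -0.2249  0.0461] t 12.15 F [ 0.7  0.1 -5.1] gap 0.233 gf 59.2
```

Emit:
drive_tool([
  [0,0,8,0,0,0],
  [0,0,15,0,0,0],
  [0,0,20,0,0,0],
  [0,0,22.5,0,0,0],
  [0,0,23.5,0,0,0],
  [0,0,24,0,0,0],
  [0,0,24,0,0,0],
])

```text
time_s: 12.85
eef_pos: [0.5259, -0.2251, 0.0223]
ee_rot: [0.0, 0.84, 0.542, 0.0]
force: [-1.0, -0.1, -5.2]
finger_gap: 0.235
gripper_force: 59.2
```

Emit:
drive_tool([
  [0,0,0.3,0,0,0],
  [0,0,0.6,0,0,0],
  [0,0,0.9,0,0,0],
  [0,0,0.9,0,0,0],
])

```text
time_s: 13.25
eef_pos: [0.5258, -0.225, 0.0212]
ee_rot: [0.0, 0.84, 0.542, 0.0]
force: [-0.2, -0.3, -5.0]
finger_gap: 0.235
gripper_force: 59.2
```

Emit:
drive_tool([
  [0,0,0.3,0,0,0],
  [0,0,0.6,0,0,0],
  [0,0,0.6,0,0,0],
  [0,0,0.6,0,0,0],
])

```text
time_s: 13.65
eef_pos: [0.5258, -0.225, 0.0209]
ee_rot: [-0.0, 0.84, 0.542, -0.0]
force: [-1.2, 1.7, -2.0]
finger_gap: 0.238
gripper_force: 59.4
```

Emit:
drive_tool([
  [0,0,0.3,0,0,0],
  [0,0,0.3,0,0,0],
  [0,0,0.3,0,0,0],
])

```text
time_s: 13.95
eef_pos: [0.5258, -0.2251, 0.0209]
ee_rot: [-0.0, 0.84, 0.542, -0.0]
force: [-2.3, 2.3, 2.6]
finger_gap: 0.24
gripper_force: 59.7
```

Emit:
drive_tool([
  [0,0,0,0,0,0],
  [0,0,0,0,0,0],
  [0,0,0,0,0,0],
  [0,0,0,0,0,0],
  [0,0,0,0,0,0],
  [0,0,0,0,0,0],
], hand=60)

```text
time_s: 14.55
eef_pos: [0.5259, -0.2251, 0.0204]
ee_rot: [0.0, 0.84, 0.542, 0.0]
force: [-0.3, 0.8, 0.4]
finger_gap: 0.704
gripper_force: 0.0
```

Emit:
drive_tool([
  [0,0,-10,0,0,0],
  [0,0,-40,0,0,0],
  [0,0,-80,0,0,0],
  [0,0,-120,0,0,0],
  [150,0,-150,0,0,0],
  [150,0,-150,0,0,0],
  [150,0,-150,0,0,0],
  [150,0,-150,0,0,0],
])

```text
time_s: 15.35
eef_pos: [0.5901, -0.0841, 0.1733]
ee_rot: [0.001, 0.839, 0.544, 0.002]
force: [0.1, -0.4, 0.3]
finger_gap: 0.705
gripper_force: 0.0
```

```bash
python3 - <<'E'
from h import *
im,dd=manip.snapshot("top"); cv2.imwrite("pics/end.png",im[:,:,::-1])
for n in("tray","bent_medallion"):
  for f in manip.masks_of("top",n):
    v,u=np.nonzero(f["pixels"]&(dd>0)); P=np.array([world("top",(a,b),dd[b,a]) for a,b in zip(u,v)])
    if n=="tray" or P[:,1].mean()<-.15:
        r=cv2.minAreaRect(P[:,:2].astype(np.float32)*1000); k=P[P[:,2]>.036]; print(n,r,np.median(k,0) if len(k) else 0)
        fl=P[(P[:,2]<.03)]; print(np.percentile(fl[:,2],[5,50,95]))
im,_=manip.snapshot("scene"); cv2.imwrite("pics/end2.png",cv2.resize(im[150:320,60:440],(760,340))[:,:,::-1])
E
```

```text
tray ((534.1798706054688, -257.053466796875), (177.46380615234375, 116.17328643798828), 15.559175491333008) 0
[0.00178477 0.00442423 0.01419574]
bent_medallion ((518.9056396484375, -246.00820922851562), (47.430198669433594, 74.53014373779297), 46.66944885253906) [ 0.52412892 -0.22794062  0.04525378]
[0.01172187 0.01526433 0.01882812]
bent_medallion ((512.7939453125, -188.63426208496094), (180.55198669433594, 273.4564514160156), 17.502504348754883) [ 0.49071671 -0.10991232  0.49495265]
[0.00153185 0.0044316  0.01433092]
```

View pics/end2.png

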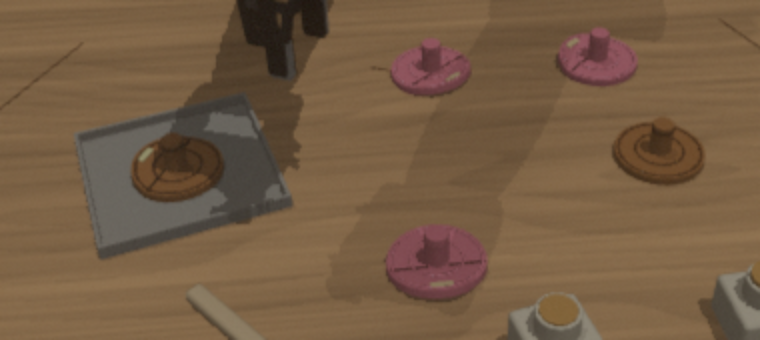

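View pics/end.png

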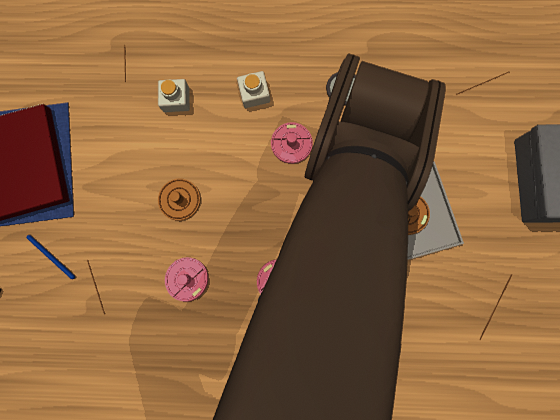

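The scene crop shows the bent medallion flat and knob up in the tray centre, at (178,165). The plain bronze medallion is still at top (179,200), and the gripper is clear of everything.

```bash
python3 -c "from bench import manip; print(manip.hand_in())"
```

```text
the job is handed in; nothing more can be done
None
```

The bent medallion was pressed until it rocked over, let go, then set flat and knob up in the middle of the pewter tray; the steady one was left alone, and the job was handed in at about 16 s.

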